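# Index the dome beacon to the test meter

### The job

Bring the dome beacon round to the test meter on the indexing table: pull up the lock plunger, turn the table (it has a bar handle in the middle) until the beacon's station clicks in square in front of the meter's cup, then push the plunger fully home so the table is locked there. Do not touch any of the alarm units; they must ride round standing in their places, and the other things on the bench are to be left where they are.

Things in the scene. Friction and masses are not known exactly. Their poses are not given: they have to be found in the camera images.
- base: fixed base of the indexing table; origin on the bench, on the turntable's axis. Its +x points to the test meter (grey box 50x70 mm, 124 mm tall, 170 to 220 mm from the axis, with a black round cup facing the turntable 88 mm up); its -y points to the bracket of the lock plunger (102 mm tall, 127 to 193 mm from the axis)
- turntable (a joint): turntable angle, rad, counter-clockwise from above, about 0 at the start. Disc 302 mm across, top 60 mm up, six stations 88 mm from the axis, every 60 degrees; spring stops that click and draw it in at multiples of 60 degrees (1.047 rad), each with a 15 mm rim notch under the plunger. Turns either way, more than a full turn; needs up to about 0.4 N m
- bar_grip (a point): centre of the turning handle: black level bar 90 mm long, 16 mm thick, 26 mm high (130 to 156 mm above the bench) on a thin post on the turntable's axis. x runs along the bar, z up; it turns with the turntable. It stands higher than the units (at most 113 mm above the bench)
- plunger (a joint): lift of the lock plunger, m: 0 = fully down, its 12 mm pin 14 mm deep in a rim notch, turntable locked; from 0.014 up the pin is clear of the disc; 0.024 = top of its travel. It stays where it is left (about 4 N to move). It goes fully down only with a notch under it
- plunger_grip (a point): on the plunger's axis (139 mm from the turntable's axis), where to grip its upright round black knob, 26 mm across; the knob reaches from 20 mm below this point to 14 mm above it. Moves with the plunger; with the plunger down it is 136 mm above the bench
- test_spot (a point): fixed point of the base, 60 mm above the bench, at the centre of the station in front of the test meter (88 mm from the axis); that station is empty at the start
- beacon: dome beacon: the only unit with a round dome (48 mm wide) on a short drum, white and grey plastic on a round black foot 60 mm across and 10 mm thick; about 50 mm tall; origin at the centre of the foot's underside; stands loose between three 10 mm pins on one station of the turntable
- sounder: square box sounder (42 x 42 mm) with slots in its top, white and grey plastic on a round black foot 60 mm across and 10 mm thick; about 50 mm tall; origin at the centre of the foot's underside; stands loose between three 10 mm pins on one station of the turntable
- horn: horn siren: a cone lying level on a short stalk, white and grey plastic on a round black foot 60 mm across and 10 mm thick; about 50 mm tall; origin at the centre of the foot's underside; stands loose between three 10 mm pins on one station of the turntable
- camera: bullet camera: a cylinder 30 mm thick and 56 mm long lying level on a short stalk, white and grey plastic on a round black foot 60 mm across and 10 mm thick; about 50 mm tall; origin at the centre of the foot's underside; stands loose between three 10 mm pins on one station of the turntable
- detector: upright narrow box (26 x 46 mm), white and grey plastic on a round black foot 60 mm across and 10 mm thick; about 50 mm tall; origin at the centre of the foot's underside; stands loose between three 10 mm pins on one station of the turntable
- adaptor: black power adaptor 62x38x26 mm, loose bystander on the bench; origin at its underside
- screwdriver: screwdriver 170 mm long lying flat, loose bystander on the bench; origin at its underside (middle of its length)
- flux_jar: jar 64 mm wide, 70 mm tall, loose bystander on the bench; origin at its underside
- mug: mug 80 mm wide, 90 mm tall, loose bystander on the bench; origin at its underside
- solder_reel: metal reel 56 mm wide, 50 mm tall, loose bystander on the bench; origin at its underside
- carton: small carton 110x80x60 mm, loose bystander on the bench; origin at its underside
- tape_roll: roll of tape 100 mm wide, 22 mm thick, lying flat, loose bystander on the bench; origin at its underside
Mind the look-alikes: they are no part of the job. What is shaped like the camera but yellow is not meant. What is shaped like the sounder but blue is not meant.

How it is judged:
On the way, in this order (a step that is already met when the one before it is completed fails the run):
1. the lock plunger is pulled up clear of the disc (value of joint plunger above 0.0135 m), for 0.1 s.
2. the table is turned until the dome beacon is in front of the meter (within 20 mm), the plunger still up (horizontal distance between beacon and test_spot below 0.02 m and value of joint plunger above 0.005 m), for 0.1 s.
At the end, for the whole second after the job is handed in: The dome beacon stands on the station in front of the meter (within 8 mm of the test spot), the lock plunger is fully down (within 3 mm), the turntable is still, and all five units stand upright (within 0.15 rad) in their places (78 to 98 mm from the table's axis) (horizontal distance between beacon and test_spot below 0.008 m and value of joint plunger below 0.003 m and velocity of joint turntable between -0.05 and 0.05 rad/s and angle between each of beacon, sounder, horn, camera, detector's own z axis and vertical below 0.15 rad and horizontal distance between beacon and bar_grip between 0.078 and 0.098 m and horizontal distance between sounder and bar_grip between 0.078 and 0.098 m and horizontal distance between horn and bar_grip between 0.078 and 0.098 m and horizontal distance between camera and bar_grip between 0.078 and 0.098 m and horizontal distance between detector and bar_grip between 0.078 and 0.098 m); the robot touches nothing.
It fails at once if an alarm unit is touched by the gripper or the arm (more than 1 N) (contact force between any of the fingers, the arm and beacon above 1 N or contact force between any of the fingers, the arm and sounder above 1 N or contact force between any of the fingers, the arm and horn above 1 N or contact force between any of the fingers, the arm and camera above 1 N or contact force between any of the fingers, the arm and detector above 1 N).
It fails at once if an alarm unit tips over (angle between any of beacon, sounder, horn, camera, detector's own z axis and vertical above 0.5 rad).
It fails at once if a bystander on the bench is shifted by more than 30 mm (distance of any of adaptor, screwdriver, flux_jar, mug, solder_reel, carton, tape_roll from where it was at the start of the episode above 0.03 m).
It also fails if it takes over 70 s, if anything falls off the work surface, if the arm or the gripper's body presses on something with over 40 N, if the wrist force passes 120 N, or if a joint passes its speed limit or range.

### The arm

A 6-joint arm with a two-finger parallel gripper is mounted at the origin on the work surface. World frame = base frame: x ahead of the robot, y to its left, z up, the work surface at z = 0. Lengths are in m, angles in rad, forces in N, time in s.
With the tool pointing down it reaches from about 0.325 to 0.925 m from the base axis. Payload 3.1 kg.
Tool frame: the origin (TCP) lies at the very end of the fingers, on their centre line; the grasp point (between the pads) lies 19 mm behind it (arm.tcp_to_grasp is the distance from the TCP to the grasp point, in m); z points along the fingers, y is the line along which they close (so a half turn about z gives the same grasp; the last joint's range is limited). The gripper opens to 85 mm and grips with 20 to 120 N. Pads are 22 mm wide; open, the fingers measure 114 mm over their backs; the gripper's body (76 mm by 85 mm) begins 54 mm behind the grasp point. The pads swing forward as they close: fully open they stand 13 mm farther back than shut.
Start: joints at [1.04, 0.217, 1.613, -0, 1.311, -0.112], TCP at [0.254, 0.571, 0.231] pointing down, gripper open.
Joint ranges: [-2.75, 2.75], [-0.78, 2.1], [0.31, 2.55], [-1.13, 4.27], [0.13, 2.63], [-2.58, 2.58]. Speed limits (rad/s): [2.79, 2.79, 3.14, 3.14, 3.14, 3.14].

### API

Orientations are given as a 3x3 rotation matrix whose columns are the frame's x, y, z axes.
In Python, from station import arm gives the robot as it stands.
- The arm moves only by the shell command python3 -m handwheel 'ROWS' [OPENING] [FORCE]. ROWS is JSON, a list of rows, each a list of 4 numbers: the shift along the tool's x, y, z in mm, then the turn about the tool's z in degrees. In form: [[dx, dy, dz, spin], ...]. A call has 1 to 20 rows; each row shifts and turns the commanded pose from where the row before left it, along the tool's axes as they then stand; what a row does not reach is not made up. A row lasts 1/10 s, in which the tool goes at most 50 mm and 8.59 degrees, less where a joint would pass 70% of its speed; a pose out of reach is approached as far as the arm can. A call is refused whole if a number of a shift passes 50 or a number of a turn 8.59, either way. A call with a gripper value outside its range is refused whole. OPENING is the opening, from 0 (shut) to 1 (fully open), set as the call begins (- or left out, the last holds). The fingers move at their own pace and stop on an object; FORCE is the grip in N (left out, the last holds). Time passes only in rows, so rows that do not move let the fingers close. It gives the time, the measured TCP pose, the force, the opening and the grip force at its end, in the units of the state.
- arm.read_state(): the state, without advancing time (a new reading comes with each control period).
- arm.get_image(name): name is "side" or "top"; returns (picture, depth): 400x640x3 uint8, red, green, blue; 400x640 float32, m along the optical axis (not along the pixel's ray), 0 where there is no reading.
- arm.camera_model(name): a dict with "mtx" (3x3 intrinsics, pixels), "k1" (the pictures are not rectified: a ray, as slopes to the right and down, at radius r is drawn at 1 + k1 r^2 times it, then the intrinsics apply), "cam_to_world" (4x4, takes a point from camera to world coordinates). Camera axes: x right, y down, z forward; pixel columns grow to the right and rows downward; lengths in m; the calibration is good to about 2 mm. A picture is of the moment at which its call begins. camera_model takes no time and is no camera call.
- arm.sign_off(): hands the job in; it is judged then, once.
The state is a dict: "time_s": time; "joint_pos": joint angles; "qd": joint speeds; "joint_efforts": joint torques, N m; "ee_pos": TCP position; "eef_rot": TCP orientation; "wrist_force": force on the tool from outside, world axes, zero at the start; "wrist_torque": the same for the moment, N m; "gripper_width": opening from 0.0 (shut) to 1.0 (fully open); "grasp_force": force on a finger pad.
Only numpy, scipy, OpenCV 4.12 (cv2) and the standard library are available. Lean on these libraries where they do the work, as an engineer would, in place of code of your own. Each camera call takes 0.05 s, during which the arm holds its last target. There are 200 camera calls.

## Working session

There is one attempt and no reset: what is moved stays moved. The work goes in short steps, Python scripts to look and compute and a shell command to move; the robot and the scene stay as the last step left them, time stands still between calls to the robot, and variables do not carry over. Pictures are saved under pics/ and viewed, at most 10 in all, crops included, and the job is handed in when it is done.

```bash
mkdir -p pics; cat > h.py <<'E'
import numpy as np, cv2
from station import arm
def snap(n):
    p,d=arm.get_image(n); m=arm.camera_model(n); return p,d,m
def save(f,p): cv2.imwrite('pics/'+f,cv2.cvtColor(p,cv2.COLOR_RGB2BGR))
def ray(m,u,v):
    K=np.array(m['mtx']);x=(u-K[0,2])/K[0,0];y=(v-K[1,2])/K[1,1]
    a,b=x,y
    for _ in range(20):
        s=1+m['k1']*(a*a+b*b);a,b=x/s,y/s
    T=np.array(m['cam_to_world']);return T[:3,3],T[:3,:3]@np.array([a,b,1.])
def on(m,u,v,z):
    o,r=ray(m,u,v);return o+r*(z-o[2])/r[2]
def dep(m,d,u,v):
    o,r=ray(m,u,v);return o+r*d[int(v),int(u)]
E
python3 - <<'E'
from h import *
for n in('top','side'):
    p,d,m=snap(n);save(n+'0.png',p);np.savez(n+'0.npz',p=p,d=d);print(n,np.round(m['cam_to_world'],3).tolist(),m['mtx'],m['k1'])
s=arm.read_state();print(s['ee_pos'],np.round(s['eef_rot'],3).tolist(),s['gripper_width'],s['time_s'])
E
```

```text
top [[-0.019, -0.981, 0.191, 0.366], [-1.0, 0.02, -0.0, -0.012], [-0.003, -0.191, -0.982, 1.212], [0.0, 0.0, 0.0, 1.0]] [[387.74748063   0.         314.31652605]
 [  0.         387.74748063 196.95203765]
 [  0.           0.           1.        ]] 0.00840989407767885
side [[0.848, -0.391, 0.359, 0.131], [-0.531, -0.64, 0.556, -0.719], [0.012, -0.661, -0.75, 1.026], [0.0, 0.0, 0.0, 1.0]] [[400.31002966   0.         316.35508423]
 [  0.         400.31002966 197.15629795]
 [  0.           0.           1.        ]] 0.015884540851424756
[0.25378012 0.5703305  0.2300671 ] [[-0.914, 0.407, -0.001], [0.407, 0.914, -0.002], [0.0, -0.002, -1.0]] 1.0011738662328828 0.1
```

View pics/top0.png

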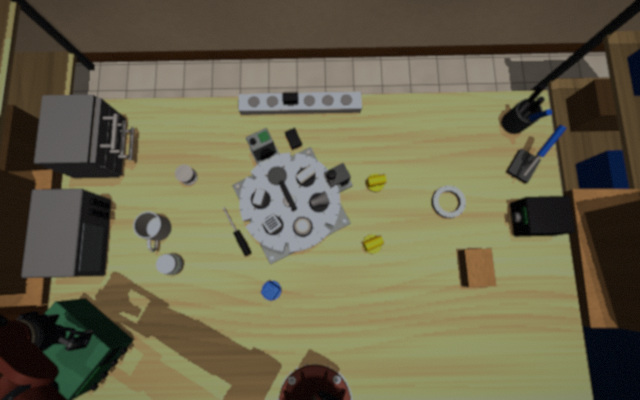

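View pics/side0.png

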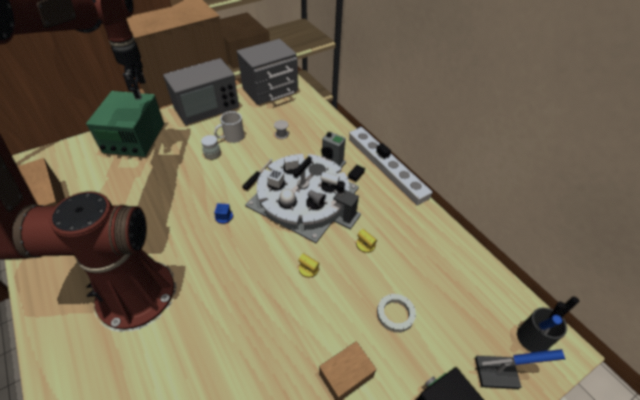

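Both views show the table at about (290,203) in the top picture, with the meter at (262,143), the bracket at (338,178) and the empty station at (277,175). Candidates for the beacon: round dome (303,226), boxy unit (272,224), and units at (260,199), (306,176) and (319,201). The yellow and blue look-alikes lie off the table. Next is a close crop to check.

```bash
python3 - <<'E'
from h import *
a=np.load('top0.npz');b=np.load('side0.npz')
c=cv2.resize(a['p'][120:270,220:360],(560,600),interpolation=cv2.INTER_CUBIC)
save('crop_top.png',c)
c=cv2.resize(b['p'][120:245,235:375],(784,700),interpolation=cv2.INTER_CUBIC)[:600]
save('crop_side.png',c)
m=arm.camera_model('top');d=a['d']
for n,u,v in [('meter',262,143),('knob',338,178),('dome',303,226),('handle',288,190)]: print(n,dep(m,d,u,v).round(3))
# height map: points in region
P=np.array([dep(m,d,u,v) for v in range(120,270) for u in range(220,360)])
np.save('P.npy',P)
for lo,hi in[(.05,.066),(.116,.13),(.13,.16)]:
    q=P[(P[:,2]>lo)&(P[:,2]<hi)];print(lo,len(q),q.mean(0).round(3),q.min(0).round(3),q.max(0).round(3))
E
```

```text
meter [0.742 0.138 0.125]
knob [ 0.637 -0.083  0.103]
dome [0.496 0.022 0.111]
handle [0.593 0.061 0.154]
0.05 5664 [0.58  0.066 0.059] [ 0.429 -0.119  0.05 ] [0.75  0.214 0.066]
0.116 360 [0.752 0.138 0.123] [ 0.584 -0.073  0.116] [0.792 0.186 0.13 ]
0.13 301 [0.615 0.044 0.15 ] [ 0.539 -0.073  0.13 ] [0.774 0.175 0.16 ]
```

View pics/crop_top.png

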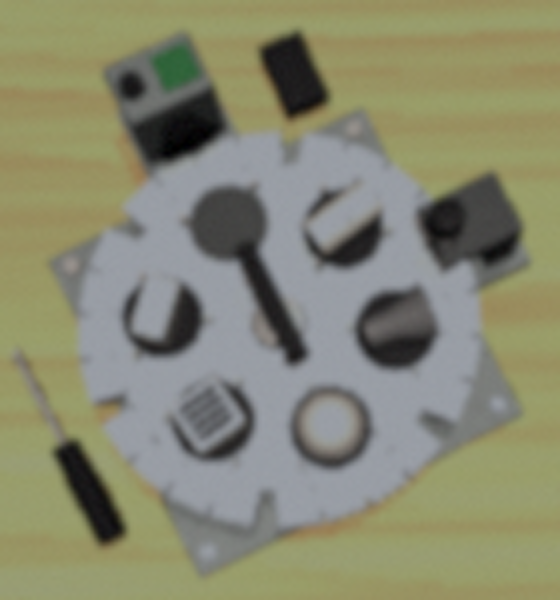

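View pics/crop_side.png

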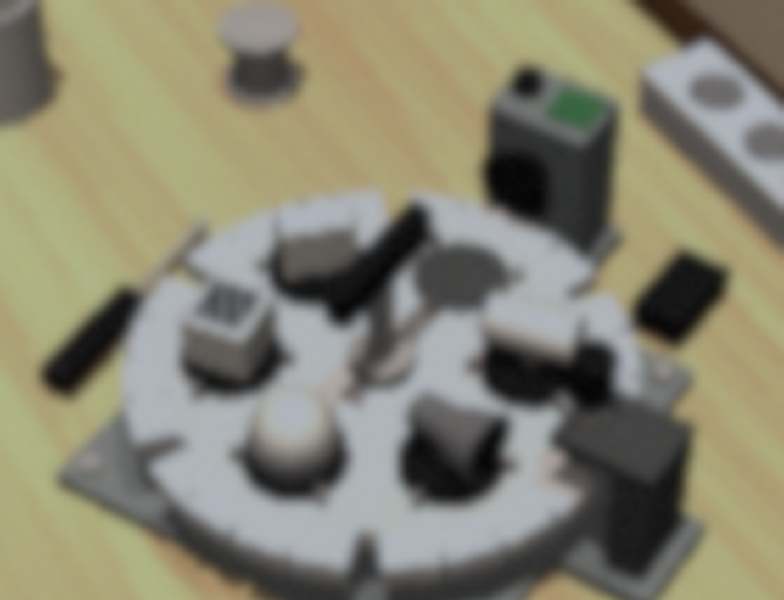

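The dome is the beacon, at crop (331,427), which is full picture (303,227). It sits diametrically opposite the meter cup, so the table needs a 180° turn. The knob is at crop (446,215) in the top view and (595,365) in the side view. The bar points at the meter.

```bash
python3 - <<'E'
from h import *
P=np.load('P.npy');mt=arm.camera_model('top');ms=arm.camera_model('side')
a=np.load('top0.npz')['p'];b=np.load('side0.npz')['p']
# bar: dark pixels in top projected at z=.156
g=a.max(2).astype(int)
M=np.zeros(g.shape,np.uint8);M[183:214,276:300]=(g[183:214,276:300]<60)
pts=[]
for v,u in zip(*np.nonzero(M)):
    pts.append(on(mt,u,v,.156)[:2])
pts=np.array(pts)
q=P[(P[:,2]>.140)&(P[:,2]<.165)&(np.hypot(P[:,0]-.58,P[:,1]-.06)<.08)][:,:2]
for k in(q,):
    rect=cv2.minAreaRect((k*1000).astype(np.float32));w=np.linalg.eigh(np.cov(k.T))[1][:,1];print('bar',len(k),k.mean(0),rect,np.degrees(np.arctan2(w[1],w[0])))
# disc edge: white pts
q=P[(P[:,2]>.052)&(P[:,2]<.068)&(np.hypot(P[:,0]-.58,P[:,1]-.06)<.17)]
h=cv2.minEnclosingCircle((q[:,:2]*1000).astype(np.float32));print('disc',h)
# meter top
q=P[(P[:,2]>.119)&(P[:,2]<.129)&(P[:,0]>.7)][:,:2];print('meter',cv2.minAreaRect((q*1000).astype(np.float32)))
# knob 2-view
o1,r1=ray(mt,331.5,173.7);o2,r2=ray(ms,341.2,185.2)
s=np.linalg.lstsq(np.c_[r1,-r2],o2-o1,rcond=None)[0];print('knob',o1+r1*s[0],o2+r2*s[1],'on top z.15',on(mt,331.5,173.7,.15))
q=P[(P[:,2]>.135)&(P[:,0]>.58)&(P[:,1]<-.03)];print(len(q),q.mean(0) if len(q) else 0)
E
```

```text
bar 188 [0.57951051 0.06237828] ((581.103515625, 62.61004638671875), (88.82378387451172, 16.07205581665039), 25.697509765625) -153.94616745673198
disc ((585.7206420898438, 54.04204177856445), 161.83921813964844)
meter ((756.2991943359375, 146.34310913085938), (50.60554122924805, 68.72692108154297), 26.005584716796875)
knob [ 0.64053931 -0.06250439  0.14127374] [ 0.64270508 -0.06339024  0.14187089] on top z.15 [ 0.63830211 -0.06209166  0.15      ]
69 [ 0.64003642 -0.06138096  0.14779428]
```

```bash
python3 -m handwheel '[[-15,-10,0,0],[-32,-22,0,0],[-32,-22,0,0],[-32,-22,0,0],[-32,-22,0,0],[-32,-22,0,0],[-32,-22,0,0],[-32,-22,0,0],[-32,-22,0,0],[-32,-22,0,0],[-32,-22,0,0],[-32,-22,0,0],[-32,-22,0,0],[-32,-22,0,0],[-32,-22,0,0],[-32,-22,0,0],[-32,-22,0,0],[-32,-22,0,0],[-32,-22,0,0],[-20,-15,0,0]]' 1 40; python3 -m handwheel '[[0,0,0,8],[0,0,0,8],[0,0,0,8],[0,0,0,8],[0,0,0,8],[0,0,0,0],[0,0,0,0]]'
cat > to.py <<'E'
import sys;from h import *
x,y,z,yaw=map(float,sys.argv[1:5])   # target TCP, yaw of tool y (deg)
s=arm.read_state();R=np.array(s['eef_rot']);p=np.array(s['ee_pos'])
w=np.degrees(np.arctan2(R[1,1],R[0,1]));sp=-(yaw-w)
print('t',s['time_s'],'pos',p.round(4),'yaw',w.round(2),'tool shift mm',(R.T@(np.array([x,y,z])-p)*1e3).round(1),'spin',round(sp,2),'q6',round(s['joint_pos'][5],2),'wf',np.round(s['wrist_force'],1),'tilt',R[:2,2].round(4),'g',round(s['gripper_width'],3),round(s['grasp_force'],1))
E
python3 to.py .641 -.062 .117 26
```

```text
time_s: 2.1
ee_pos: [0.6413, -0.0657, 0.2309]
eef_rot: [[-0.913, 0.409, -0.001], [0.409, 0.913, -0.001], [0.0, -0.001, -1.0]]
wrist_force: [-0.7, 1.0, -0.1]
gripper_width: 0.999
grasp_force: 0.0
time_s: 2.8
ee_pos: [0.6405, -0.0627, 0.231]
eef_rot: [[-0.441, 0.898, -0.001], [0.898, 0.441, -0.0], [0.0, -0.001, -1.0]]
wrist_force: [-0.2, 0.4, -0.8]
gripper_width: 0.997
grasp_force: 0.0
t 2.8 pos [ 0.6405 -0.0627  0.231 ] yaw 26.14 tool shift mm [  0.4   0.8 114. ] spin 0.14 q6 -0.66 wf [-0.2  0.4 -0.8] tilt [-0.0008 -0.0001] g 0.997 0.0
```

```bash
python3 -m handwheel '[[0,0,15,0],[0,0,20,0],[0,0,20,0],[0,0,20,0],[0,0,15,0],[0,0,12,0],[0,0,8,0],[0,0,4,0],[0,0,0,0],[0,0,0,0]]' 1 40; python3 -m handwheel '[[0,0,0,0],[0,0,0,0],[0,0,0,0],[0,0,0,0],[0,0,0,0],[0,0,0,0],[0,0,0,0],[0,0,0,0],[0,0,0,0],[0,0,0,0]]' 0 40; python3 to.py .641 -.062 .117 26
python3 - <<'E'
from h import *
p,d,m=snap('side');save('s1.png',cv2.resize(p[90:250,235:395],(600,600)))
E
```

```text
time_s: 3.8
ee_pos: [0.6418, -0.0622, 0.1182]
eef_rot: [[-0.439, 0.899, 0.002], [0.899, 0.439, -0.0], [-0.001, 0.001, -1.0]]
wrist_force: [0.1, 0.1, -0.6]
gripper_width: 1.003
grasp_force: 0.0
time_s: 4.8
ee_pos: [0.6422, -0.0617, 0.118]
eef_rot: [[-0.438, 0.899, 0.003], [0.899, 0.438, 0.001], [-0.001, 0.003, -1.0]]
wrist_force: [4.5, 3.5, 2.4]
gripper_width: 0.29
grasp_force: 40.0
t 4.8 pos [ 0.6422 -0.0617  0.118 ] yaw 26.0 tool shift mm [ 0.3 -1.3  1. ] spin 0.0 q6 -0.66 wf [4.5 3.5 2.4] tilt [0.0027 0.0005] g 0.29 40.0
```

View pics/s1.png

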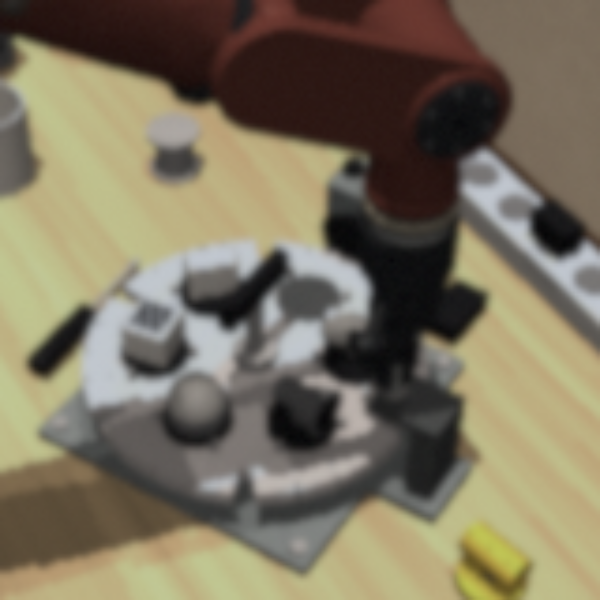

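The fingers are on the knob above the bracket at about (395,380), and the opening matches its 26 mm. Next I lift the plunger.

```bash
python3 -m handwheel '[[0,0,-3,0],[0,0,-4,0],[0,0,-4,0],[0,0,-4,0],[0,0,-4,0],[0,0,-2,0],[0,0,0,0],[0,0,0,0],[0,0,0,0]]'; python3 to.py .641 -.062 .117 26
```

```text
time_s: 5.75
ee_pos: [0.6421, -0.0617, 0.1377]
eef_rot: [[-0.438, 0.899, 0.003], [0.899, 0.438, 0.001], [-0.001, 0.003, -1.0]]
wrist_force: [6.6, 3.5, -2.3]
gripper_width: 0.29
grasp_force: 39.6
t 5.75 pos [ 0.6421 -0.0617  0.1377] yaw 26.0 tool shift mm [ 0.2 -1.2 20.7] spin -0.0 q6 -0.66 wf [ 6.6  3.5 -2.3] tilt [0.0026 0.0006] g 0.29 39.6
```

```bash
python3 -m handwheel '[[0,0,0,0],[0,0,0,0],[0,0,0,0],[0,0,0,0],[0,0,0,0],[0,0,0,0],[0,0,-10,0],[0,0,-20,0],[0,0,-20,0],[0,0,-20,0],[0,0,-10,0]]' 1 40; python3 -m handwheel '[[15,0,0,0],[25,0,0,0],[30,0,0,0],[30,0,0,0],[25,0,0,0],[14,0,0,0],[0,0,0,8],[0,0,0,8],[0,0,0,8],[0,0,0,8],[0,0,0,8],[0,0,0,8],[0,0,0,8],[0,0,0,8],[0,0,0,8],[0,0,0,8],[0,0,0,8],[0,0,0,2],[0,0,0,0]]'; python3 to.py .581 .0625 .128 -64
python3 - <<'E'
from h import *
p,d,m=snap('top')
P=np.array([dep(m,d,u,v) for v in range(160,200) for u in range(310,350)])
q=P[(P[:,2]>.12)&(np.hypot(P[:,0]-.642,P[:,1]+.062)<.025)];print(len(q),q.mean(0) if len(q) else 0, q[:,2].max() if len(q) else 0)
save('t2.png',cv2.resize(p[120:270,220:380],(640,600)))
E
```

```text
time_s: 6.85
ee_pos: [0.6426, -0.0624, 0.2218]
eef_rot: [[-0.438, 0.899, 0.005], [0.899, 0.438, -0.001], [-0.003, 0.004, -1.0]]
wrist_force: [-0.1, -0.1, 0.7]
gripper_width: 0.997
grasp_force: 0.0
time_s: 8.75
ee_pos: [0.5796, 0.063, 0.2175]
eef_rot: [[0.899, 0.439, -0.001], [0.439, -0.899, -0.0], [-0.001, -0.001, -1.0]]
wrist_force: [0.1, -0.3, -1.0]
gripper_width: 0.996
grasp_force: 0.0
t 8.75 pos [0.5796 0.063  0.2175] yaw -63.99 tool shift mm [ 1.2  1.1 89.5] spin 0.01 q6 1.1 wf [ 0.1 -0.3 -1. ] tilt [-0.0014 -0.0001] g 0.996 0.0
87 [ 0.63929135 -0.06189495  0.16450485] 0.1727991530931492
```

View pics/t2.png

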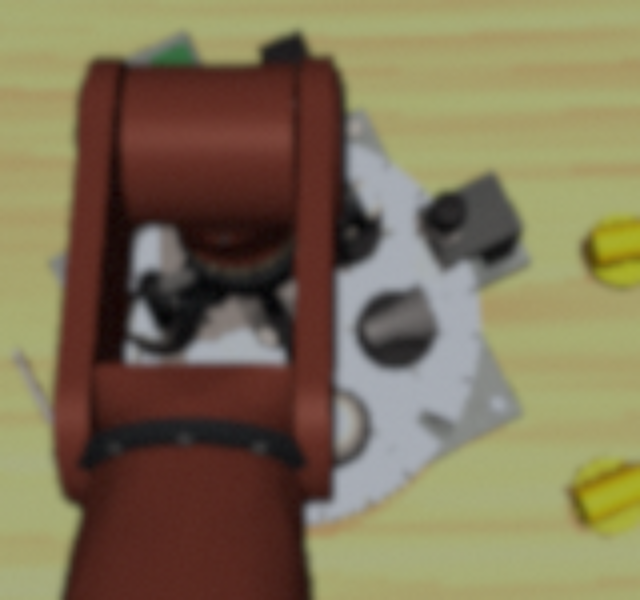

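The arm is above the bar, and the knob at crop (447,212) stands at 0.17 m, so the plunger is about 20 mm up. Next: lower, grip, turn.

```bash
python3 -m handwheel '[[1,1,15,0],[0,0,20,0],[0,0,20,0],[0,0,15,0],[0,0,10,0],[0,0,6,0],[0,0,2,0],[0,0,0,0],[0,0,0,0]]' 1 100; python3 -m handwheel '[[0,0,0,0],[0,0,0,0],[0,0,0,0],[0,0,0,0],[0,0,0,0],[0,0,0,0],[0,0,0,0],[0,0,0,0],[0,0,0,0]]' 0 100; python3 to.py .581 .0625 .128 -64
```

```text
time_s: 9.7
ee_pos: [0.5823, 0.0624, 0.1313]
eef_rot: [[0.899, 0.438, 0.002], [0.438, -0.899, -0.0], [0.002, 0.001, -1.0]]
wrist_force: [-0.6, -0.4, 0.2]
gripper_width: 0.997
grasp_force: 0.0
time_s: 10.6
ee_pos: [0.5809, 0.0638, 0.1308]
eef_rot: [[0.899, 0.438, -0.002], [0.438, -0.899, 0.003], [-0.0, -0.003, -1.0]]
wrist_force: [-3.6, 4.1, 4.9]
gripper_width: 0.166
grasp_force: 99.3
t 10.6 pos [0.5809 0.0638 0.1308] yaw -64.01 tool shift mm [-0.4  1.3  2.8] spin -0.01 q6 1.1 wf [-3.6  4.1  4.9] tilt [-0.0016  0.0025] g 0.166 99.3
```

```bash
python3 -m handwheel '[[0,-1.5,0,-1],[0,0,0,-2],[0,0,0,-4],[0,0,0,-4],[0,0,0,-5],[0,0,0,-5],[0,0,0,-5],[0,0,0,-5],[0,0,0,-5],[0,0,0,-5],[0,0,0,-5],[0,0,0,-5],[0,0,0,-4],[0,0,0,-3],[0,0,0,-2],[0,0,0,0]]'; python3 to.py .581 .0625 .128 -4
```

```text
time_s: 12.2
ee_pos: [0.5816, 0.0633, 0.1308]
eef_rot: [[0.069, 0.998, 0.002], [0.998, -0.069, -0.001], [-0.001, 0.002, -1.0]]
wrist_force: [0.8, -0.6, 2.8]
gripper_width: 0.164
grasp_force: 100.3
t 12.2 pos [0.5816 0.0633 0.1308] yaw -3.97 tool shift mm [-0.8 -0.6  2.8] spin 0.03 q6 0.06 wf [ 0.8 -0.6  2.8] tilt [ 0.0017 -0.0008] g 0.164 100.3
```

Low forces and a clean turn; continue the other 120°.

```bash
python3 -m handwheel '[[0,0,0,-2],[0,0,0,-4],[0,0,0,-5],[0,0,0,-5],[0,0,0,-5],[0,0,0,-5],[0,0,0,-5],[0,0,0,-5],[0,0,0,-5],[0,0,0,-5],[0,0,0,-5],[0,0,0,-4],[0,0,0,-3],[0,0,0,-2],[0,0,0,0]]'; python3 -m handwheel '[[0,0,0,-2],[0,0,0,-4],[0,0,0,-5],[0,0,0,-5],[0,0,0,-5],[0,0,0,-5],[0,0,0,-5],[0,0,0,-5],[0,0,0,-5],[0,0,0,-5],[0,0,0,-5],[0,0,0,-4],[0,0,0,-3],[0,0,0,-2],[0,0,0,0],[0,0,0,0]]'; python3 to.py .581 .0625 .128 116
```

```text
time_s: 13.7
ee_pos: [0.5825, 0.0637, 0.1308]
eef_rot: [[-0.829, 0.559, 0.004], [0.559, 0.829, -0.0], [-0.003, 0.002, -1.0]]
wrist_force: [4.3, 1.5, -0.8]
gripper_width: 0.167
grasp_force: 100.0
time_s: 15.3
ee_pos: [0.5826, 0.0647, 0.1308]
eef_rot: [[-0.899, -0.437, 0.004], [-0.437, 0.899, 0.002], [-0.005, -0.0, -1.0]]
wrist_force: [4.7, 4.0, -0.4]
gripper_width: 0.161
grasp_force: 100.0
t 15.3 pos [0.5826 0.0647 0.1308] yaw 115.94 tool shift mm [ 2.4 -1.2  2.8] spin -0.06 q6 -2.03 wf [ 4.7  4.  -0.4] tilt [0.0044 0.0017] g 0.161 100.0
```

```bash
python3 -m handwheel '[[0,0,0,0],[0,0,0,0],[0,0,0,0],[0,0,0,0],[0,0,0,0],[0,0,0,0],[0,0,-10,0],[0,0,-20,0],[0,0,-25,0],[0,0,-20,0],[0,0,-15,0]]' 1 40; python3 -m handwheel '[[0,0,0,8],[0,0,0,8],[0,0,0,8],[0,0,0,8],[0,0,0,8],[0,0,0,8],[0,0,0,8],[0,0,0,8],[0,0,0,8],[0,0,0,8],[0,0,0,8],[0,0,0,2],[-15,0,0,0],[-25,0,0,0],[-30,0,0,0],[-30,0,0,0],[-25,0,0,0],[-14,0,0,0],[0,0,0,0],[0,0,0,0]]'; python3 to.py .642 -.062 .137 26
python3 - <<'E'
from h import *
p,d,m=snap('side');save('s3.png',cv2.resize(p[90:250,235:395],(600,600)))
E
```

```text
time_s: 16.4
ee_pos: [0.5818, 0.0637, 0.223]
eef_rot: [[-0.899, -0.438, 0.003], [-0.438, 0.899, -0.0], [-0.003, -0.001, -1.0]]
wrist_force: [-0.5, 0.0, 0.2]
gripper_width: 0.997
grasp_force: 0.0
time_s: 18.4
ee_pos: [0.6415, -0.0611, 0.2201]
eef_rot: [[-0.438, 0.899, -0.001], [0.899, 0.438, 0.001], [0.001, -0.0, -1.0]]
wrist_force: [0.4, 0.3, 0.2]
gripper_width: 1.003
grasp_force: 0.0
t 18.4 pos [ 0.6415 -0.0611  0.2201] yaw 25.99 tool shift mm [-1.1  0.  83.1] spin -0.01 q6 -0.66 wf [0.4 0.3 0.2] tilt [-0.0008  0.0008] g 1.003 0.0
```

View pics/s3.png

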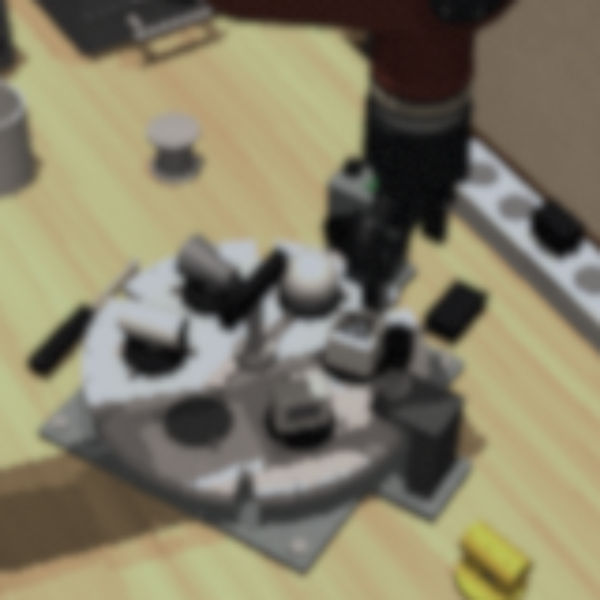

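The dome at (310,280) now stands before the meter, all units are upright, and the raised knob is at (395,345). Next I grip it and push it home.

```bash
python3 -m handwheel '[[-1,0,15,0],[0,0,20,0],[0,0,20,0],[0,0,15,0],[0,0,8,0],[0,0,4,0],[0,0,1,0],[0,0,0,0]]' 1 60; python3 -m handwheel '[[0,0,0,0],[0,0,0,0],[0,0,0,0],[0,0,0,0],[0,0,0,0],[0,0,0,0],[0,0,0,0],[0,0,0,0],[0,0,0,0]]' 0 60;  python3 -m handwheel '[[0,0,2,0],[0,0,3,0],[0,0,3,0],[0,0,3,0],[0,0,3,0],[0,0,3,0],[0,0,2,0],[0,0,1,0],[0,0,1,0],[0,0,0,0],[0,0,0,0]]'; python3 to.py .642 -.062 .118 26
```

```text
time_s: 19.25
ee_pos: [0.6429, -0.0621, 0.1381]
eef_rot: [[-0.439, 0.899, 0.001], [0.899, 0.439, -0.0], [-0.001, 0.001, -1.0]]
wrist_force: [-0.5, -0.3, 0.2]
gripper_width: 0.998
grasp_force: 0.0
time_s: 20.15
ee_pos: [0.6426, -0.0621, 0.1376]
eef_rot: [[-0.438, 0.899, 0.001], [0.899, 0.438, -0.0], [-0.0, 0.001, -1.0]]
wrist_force: [0.9, 1.4, 1.4]
gripper_width: 0.287
grasp_force: 58.7
time_s: 21.25
ee_pos: [0.6426, -0.0621, 0.1179]
eef_rot: [[-0.438, 0.899, 0.001], [0.899, 0.438, -0.0], [-0.0, 0.0, -1.0]]
wrist_force: [-2.4, 1.3, 8.0]
gripper_width: 0.287
grasp_force: 59.7
t 21.25 pos [ 0.6426 -0.0621  0.1179] yaw 26.0 tool shift mm [ 0.4 -0.5 -0.1] spin 0.0 q6 -0.66 wf [-2.4  1.3  8. ] tilt [ 0.0006 -0.0001] g 0.287 59.7
```

Push a little further to make sure it bottoms (force should rise), then release and check.

```bash
python3 -m handwheel '[[0,0,1,0],[0,0,1,0],[0,0,0,0],[0,0,0,0]]'; python3 to.py .642 -.062 .118 26; python3 -m handwheel '[[0,0,0,0],[0,0,0,0],[0,0,0,0],[0,0,0,0],[0,0,0,0],[0,0,0,0],[0,0,-10,0],[0,0,-20,0],[0,0,-30,0],[0,0,-30,0],[0,0,-20,0]]' 1 40; python3 -m handwheel '[[0,15,-10,0],[0,30,-10,0],[0,40,0,0],[0,40,0,0],[0,40,0,0],[-20,30,0,0],[-20,15,0,0],[0,0,0,0],[0,0,0,0]]'
python3 - <<'E'
from h import *
p,d,m=snap('top')
P=np.array([dep(m,d,u,v) for v in range(160,200) for u in range(310,350)])
q=P[(P[:,2]>.115)&(np.hypot(P[:,0]-.642,P[:,1]+.062)<.025)];print('knob',len(q),q.mean(0),q[:,2].max(),np.percentile(q[:,2],80))
save('t4.png',cv2.resize(p[120:270,220:380],(640,600)))
E
```

```text
time_s: 21.65
ee_pos: [0.6427, -0.0622, 0.1178]
eef_rot: [[-0.439, 0.899, 0.0], [0.899, 0.439, -0.0], [-0.0, 0.0, -1.0]]
wrist_force: [-5.4, 1.8, 16.2]
gripper_width: 0.287
grasp_force: 60.3
t 21.65 pos [ 0.6427 -0.0622  0.1178] yaw 26.01 tool shift mm [ 0.5 -0.6 -0.2] spin 0.01 q6 -0.66 wf [-5.4  1.8 16.2] tilt [ 0.0004 -0.0002] g 0.287 60.3
time_s: 22.75
ee_pos: [0.6435, -0.0623, 0.2282]
eef_rot: [[-0.438, 0.899, 0.004], [0.899, 0.438, -0.001], [-0.003, 0.004, -1.0]]
wrist_force: [-0.6, -0.3, 1.1]
gripper_width: 1.003
grasp_force: 0.0
time_s: 23.65
ee_pos: [0.8484, -0.0062, 0.2439]
eef_rot: [[-0.438, 0.899, -0.001], [0.899, 0.438, 0.0], [0.001, -0.001, -1.0]]
wrist_force: [0.5, 0.7, -0.9]
gripper_width: 0.998
grasp_force: 0.0
knob 81 [ 0.63868    -0.06157555  0.14418749] 0.15291339936637338 0.15019741559221655
```

View pics/t4.png

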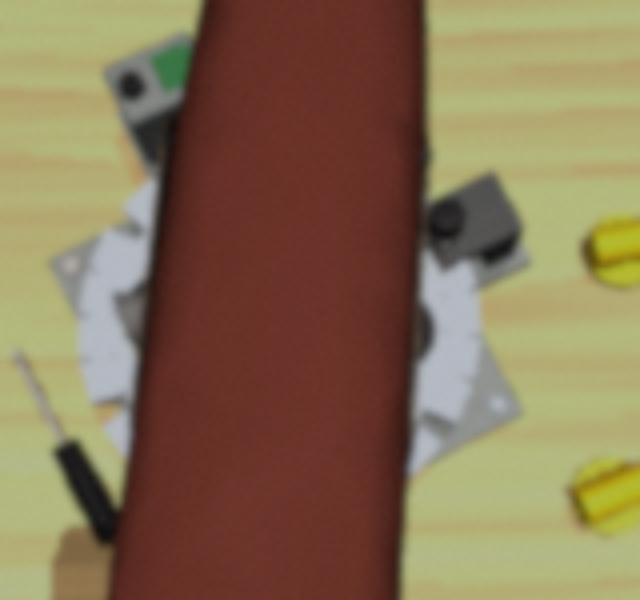

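The knob's top is back at 0.150 m and it bottomed with rising force. The arm hides the middle of the table in this view, so I take one side look.

```bash
python3 - <<'E'
from h import *
p,d,m=snap('side');save('s5.png',cv2.resize(p[90:250,235:395],(600,600)))
E
```

```text
(no output)
```

View pics/s5.png

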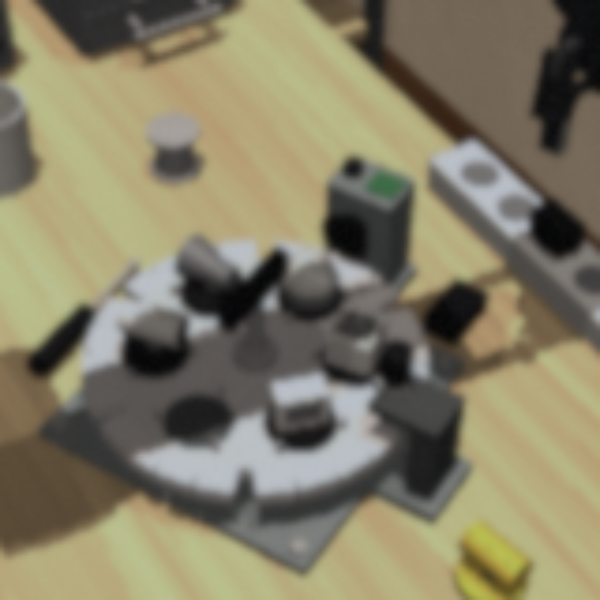

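The dome at (310,288) is before the meter, the knob at (397,360) is down, all five units are upright, and the arm is clear.

```bash
python3 -c "
from station import arm
print(arm.sign_off())"
```

```text
the job is handed in; nothing more can be done
None
```

I pulled the plunger, turned the table 180° to bring the beacon in front of the meter, and pushed the plunger fully home. The last picture showed all five units upright and the arm clear. I handed the job in at about 24 s, and sign-off returned no verdict.

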